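# Rinse the captive wash brush and draw its telescopic handle out

## Task

Rinse the brush in the clear wash tub: with its handle still short, draw it all the way up to the lid and push it all the way back down, twice. Then squeeze the red button on the grip, pull the handle out past its first stop to the second stop with the brush drawn up against the lid, and finish still holding the grip there: do not let go. Leave everything else on the bench where it stands.

Things in the scene. Friction and masses are not known exactly. Their poses are not given: they have to be found in the camera images.
- wash_tub: clear plastic tub fixed to the bench, 122 mm across the rim, 114 mm high; black foot 162 mm over its lugs; clear lid with a black bush on top, 42 mm across, up to 130 mm above the bench. A brush inside slides only straight up and down; its 21 mm outer tube passes the bush at the centre. Origin: centre of the underside, on the bench; z up; the red button is on the grip's -x side in this frame
- grip_centre (a point): centre of the black grip on top of the telescopic rod, 34 x 34 mm, 48 mm high, 174 mm above the bench at the start, over the tub's centre; it rises but never turns. Axes as the tub's: red button on the -x face, the +x and both y faces plain. Gripped across the y faces the button stays untouched; gripped across the x faces it is squeezed
- button_face (a point): centre of the outer face of the red button, 18 mm wide and 30 mm high, 22 mm from the grip's centre along -x, at the grip's mid height; it sinks in along +x when pressed
- brush_lift (a joint): height of the brush in the tub, m: 0 = down on its lower stop (as it starts), 0.052 = up, brush head against the lid. It weighs about 4.3 N with the handle, has slight friction, and sinks back by itself when let go
- handle_extension (a joint): how far the telescopic handle is drawn out of the outer tube, m: 0 = short (as it starts), 0.030 = first stop, 0.060 = second stop, the end of its travel. The handle locks at 0, 0.030 and 0.060 whenever the button is out; with the button held in it slides against about 1.5 N of friction and passes the first stop freely
- lock_button (a joint): how far the red button is pressed, m: 0 = out, locked; 0.005 = flush with the grip's face. Spring loaded, 1 N at first and 6 N fully in; beyond 0.004 the handle is free. It springs out when let go
- bench_mug: bystander: green and white mug, 78 x 116 mm, 101 mm high, loose, standing; origin at the centre of its underside
- jam_jar: bystander: glass jar with a green lid, 69 mm across, 84 mm high, loose, standing; origin at the centre of its underside
- tape_measure: bystander: yellow tape measure, 37 x 85 mm, 61 mm high, loose; origin at the centre of its underside
Mind the look-alikes: they are no part of the job. There is more than one size of the wash_tub; the job needs the larger.

How it is judged:
By the outcome, as a careful person would: the job done as asked, in the order asked, and still so for the second after the job is handed in, while the arm keeps its last pose, push and grip.
It also fails if it takes over 54 s, if anything falls off the work surface, if the arm or the gripper's body presses on something with over 40 N, if the wrist force passes 120 N, or if a joint passes its speed limit or range.

## Robot

A 7-joint arm with a two-finger parallel gripper is mounted at the origin on a cart in front of the work surface, level with it; the furniture and walls round the work are solid. World frame = base frame: x ahead of the robot, y to its left, z up, the work surface at z = 0. Lengths are in m, angles in degrees, forces in N, time in s.
With the tool pointing down it reaches from about 0.425 to 0.95 m from the base axis. Payload 4.7 kg.
Tool frame: the origin (TCP) lies between the finger pads, 19 mm behind the fingertips; this is the grasp point; z points along the fingers, y is the line along which they close (so a half turn about z gives the same grasp; the last joint's range is limited). The gripper opens to 85 mm and grips with 20 to 120 N. Pads are 22 mm wide; open, the fingers measure 114 mm over their backs; the gripper's body (76 mm by 85 mm) begins 54 mm behind the grasp point. The pads swing forward as they close: fully open they stand 13 mm farther back than shut.
Start: joints at [-71.041, 26.849, -2.785, 87.806, 1.381, 65.374, -4.715], TCP at [0.238, 0.632, 0.25] pointing down, gripper open.
Joint ranges: [-148.3, 148.3], [-19.14, 114.17], [-79.39, 73.82], [5.75, 140.21], [-59.74, 239.74], [12.07, 113.84], [-152.46, 152.46]. Speed limits (degrees/s): [147.25, 147.25, 180, 180, 180, 180, 180].

## Interface

Orientations are given as [roll, pitch, yaw] about the fixed x, y, z axes, in that order (R = Rz(yaw) Ry(pitch) Rx(roll)).
In Python, from rig import * gives the robot as it stands. Calls block until the motion is done:
- goto(position, orientation): joint-space move of the TCP to a pose.
- line_to(position, rot=None, rate=0.15, guard=None): straight line of the TCP; rot=None keeps the orientation; rate is the mean speed in m/s. With guard (N) it stops when the force on the tool has changed by that much, and returns True; else False.
- move_j(angles): joint-space move.
- gripper_open() and close(newtons=None): open the fingers fully, or close them until they stop; newtons is the grip in N (None keeps the last).
- hold(seconds).
- solve_ik(position, orientation): joint angles nearest the present ones, or None.
- read_state(): the state.
- get_image(name): name is "scene" or "top"; returns a dict with "pixels" (400x640x3 uint8, red, green, blue), "z_map" (400x640 float32, m along the optical axis (not along the pixel's ray), 0 where there is no reading), "mtx" (3x3 intrinsics, pixels), "cam_to_world" (4x4, takes a point from camera to world coordinates). Camera axes: x right, y up, looking along -z (the intrinsics and any distortion apply to the point x, -y, -z); pixel columns grow to the right and rows downward; lengths in m; the calibration is good to about 2 mm. A picture is of the moment at which its call begins.
A pose or a line that the arm cannot do raises IKError and nothing moves.
- hand_in(): hands the job in; it is judged then, once.
The state is a dict: "t": time; "joint_positions": joint angles; "qvel": joint speeds; "joint_efforts": joint torques, N m; "ee_pos": TCP position; "tool_rot": TCP orientation; "wrist_force": force on the tool from outside, world axes, zero at the start; "moment": the same for the moment, N m; "width": finger opening in m; "grasp_force": force on a finger pad.
Only numpy, scipy, OpenCV 4.12 (cv2) and the standard library are available. Lean on these libraries where they do the work, as an engineer would, in place of code of your own. Each camera call takes 0.05 s, during which the arm holds its last target. There are 200 camera calls.

## Working session

There is one attempt and no reset: what is moved stays moved. The work goes in short steps, each a Python script; the robot and the scene stay as the last script left them, time stands still between calls to the robot, and variables do not carry over. Pictures are saved under pics/ and viewed, at most 10 in all, crops included, and the job is handed in when it is done.

```bash
mkdir -p pics
python3 - <<'E'
from rig import *
import cv2,numpy as np
for n in ("scene","top"):
    d=get_image(n); cv2.imwrite(f"pics/{n}0.png",d["pixels"][:,:,::-1]); np.savez(f"{n}0.npz",**d)
    print(n,d["mtx"].tolist(),np.round(d["cam_to_world"],3).tolist(),[k for k in d])
s=read_state();print(s["t"],s["ee_pos"],s["tool_rot"],s["width"])
E
```

```text
scene [[386.1258144217631, 0.0, 315.6595802622981], [0.0, 386.1258144217631, 197.73142710976282], [0.0, 0.0, 1.0]] [[0.923, -0.217, 0.316, 0.927], [0.383, 0.485, -0.786, -0.936], [0.017, 0.847, 0.531, 0.761], [0.0, 0.0, 0.0, 1.0]] ['pixels', 'z_map', 'mtx', 'cam_to_world']
top [[444.8865709346957, 0.0, 313.5021757357551], [0.0, 444.8865709346957, 208.85047786886162], [0.0, 0.0, 1.0]] [[0.379, 0.751, -0.541, -0.222], [-0.925, 0.313, -0.213, -0.267], [0.009, 0.581, 0.814, 1.246], [0.0, 0.0, 0.0, 1.0]] ['pixels', 'z_map', 'mtx', 'cam_to_world']
0.1 [0.23748083 0.6313049  0.24904239] [-1.79895770e+02  4.92220252e-03  1.59388187e+02] 0.08514573524444924
```

View pics/scene0.png

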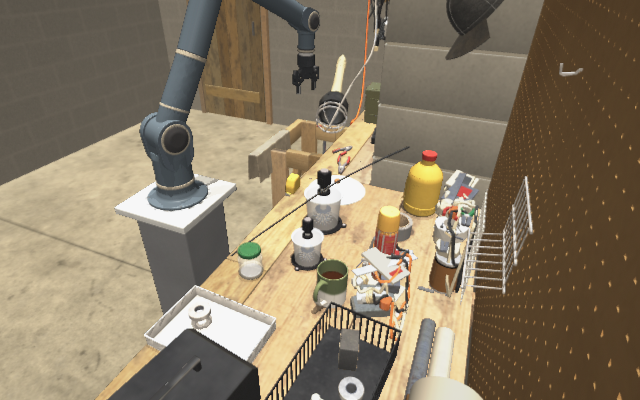

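View pics/top0.png

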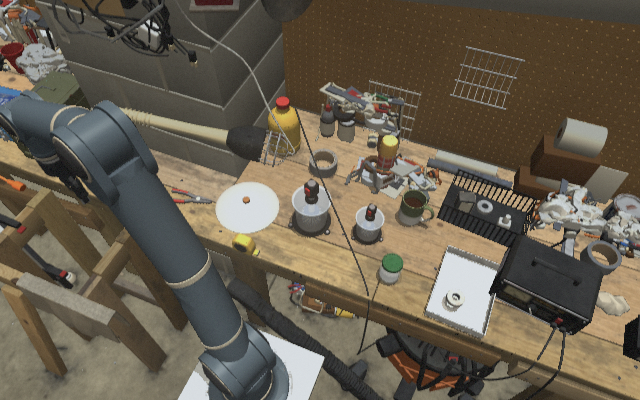

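Candidates are the larger tub (top 311,205; scene 324,205) and a smaller look-alike (top 370,222; scene 307,245). I choose the first and will check it in a crop. A thin dark line (cable) crosses near both, so I'll measure it too.

```bash
cat > h.py <<'E'
import numpy as np,cv2
def load(n): return dict(np.load(n+".npz"))
def pt(d,u,v,z=None):
    K,T=d["mtx"],d["cam_to_world"]
    z=d["z_map"][v,u] if z is None else z
    return (T@[(u-K[0,2])/K[0,0]*z,-(v-K[1,2])/K[1,1]*z,-z,1])[:3]
def cloud(d):
    K,T=d["mtx"],d["cam_to_world"]; z=d["z_map"]; v,u=np.indices(z.shape)
    P=np.stack([(u-K[0,2])/K[0,0]*z,-(v-K[1,2])/K[1,1]*z,-z],-1)
    return P@T[:3,:3].T+T[:3,3]
def proj(d,p):
    T=d["cam_to_world"]; c=T[:3,:3].T@(np.array(p)-T[:3,3]); K=d["mtx"]
    return K[0,0]*c[0]/-c[2]+K[0,2], K[1,1]*-c[1]/-c[2]+K[1,2]
E
python3 - <<'E'
from h import *
a,b=load("scene0"),load("top0")
def crop(d,u0,u1,v0,v1):
    return cv2.resize(d["pixels"][v0:v1,u0:u1,::-1],(390,490),interpolation=cv2.INTER_CUBIC)
cv2.imwrite("pics/crop1.png",np.hstack([crop(a,285,363,160,258),crop(b,275,353,160,258)]))
for n,d,(u0,u1,v0,v1) in (("scene",a,(285,363,155,260)),("top",b,(275,350,160,250))):
    P=cloud(d)[v0:v1,u0:u1]; C=d["pixels"][v0:v1,u0:u1].astype(int)
    for lo,hi in ((.188,.21),(.15,.188),(.133,.15),(.122,.132),(.105,.118)):
        m=(P[...,2]>lo)&(P[...,2]<hi)&(d["z_map"][v0:v1,u0:u1]>0); q=P[m]
        if len(q): print(n,lo,len(q),np.median(q,0).round(4),q.min(0).round(3),q.max(0).round(3))
    red=(C[...,0]>90)&(C[...,1]<60)&(C[...,2]<60); 
    vv,uu=np.nonzero(red); print("red",[(u+u0,v+v0,P[v,u].round(3).tolist()) for v,u in list(zip(vv,uu))[:12]], len(vv))
for u,v in ((330,150),(345,190),(350,212),(358,240),(366,270),(340,175)):
    # darkest pixel near the line
    r=b["pixels"][v,u-12:u+13].sum(-1).astype(int); k=u-12+int(r.argmin()); print("line",k,v,pt(b,k,v).round(3))
for u,v in ((380,163),(360,173),(280,215),(250,232),(300,203)):
    r=a["pixels"][v-10:v+11,u].sum(-1).astype(int); k=v-10+int(r.argmin()); print("lineS",u,k,pt(a,u,k).round(3))
E
```

```text
scene 0.188 138 [0.5642 0.0461 0.1995] [0.537 0.028 0.188] [0.661 0.092 0.21 ]
scene 0.15 205 [0.5677 0.0353 0.1694] [ 0.536 -0.147  0.15 ] [0.62  0.059 0.188]
scene 0.133 120 [ 0.5763 -0.1386  0.143 ] [ 0.533 -0.153  0.133] [0.596 0.055 0.15 ]
scene 0.122 296 [0.5693 0.032  0.1233] [ 0.495 -0.193  0.122] [0.757 0.106 0.132]
scene 0.105 118 [ 0.5764 -0.0054  0.1101] [ 0.495 -0.152  0.105] [0.613 0.052 0.118]
red [] 0
top 0.188 160 [0.5554 0.0503 0.1994] [0.534 0.029 0.188] [0.644 0.079 0.207]
top 0.15 141 [0.5552 0.036  0.172 ] [ 0.535 -0.013  0.152] [0.619 0.071 0.188]
top 0.133 58 [0.5493 0.0341 0.1369] [ 0.532 -0.044  0.133] [0.561 0.069 0.15 ]
top 0.122 311 [0.5445 0.038  0.1237] [ 0.495 -0.066  0.122] [0.62  0.11  0.132]
top 0.105 123 [0.5245 0.0329 0.1168] [ 0.488 -0.091  0.105] [0.618 0.111 0.118]
red [(np.int64(306), np.int64(187), [0.545, 0.061, 0.191]), (np.int64(307), np.int64(188), [-0.222, -0.267, 1.246]), (np.int64(305), np.int64(189), [0.54, 0.062, 0.187]), (np.int64(305), np.int64(190), [0.538, 0.061, 0.185]), (np.int64(306), np.int64(190), [0.537, 0.058, 0.188]), (np.int64(309), np.int64(190), [0.537, 0.048, 0.193]), (np.int64(305), np.int64(191), [0.54, 0.062, 0.177]), (np.int64(306), np.int64(191), [0.536, 0.057, 0.184]), (np.int64(307), np.int64(191), [0.534, 0.053, 0.188]), (np.int64(308), np.int64(191), [0.535, 0.05, 0.19]), (np.int64(309), np.int64(191), [0.536, 0.047, 0.19]), (np.int64(305), np.int64(192), [0.54, 0.062, 0.172])] 26
line 320 150 [0.824 0.124 0.052]
line 333 190 [ 0.71   0.027 -0.002]
line 340 212 [ 0.626 -0.03   0.004]
line 360 240 [ 0.544 -0.13   0.006]
line 360 270 [ 0.416 -0.169  0.052]
line 330 175 [0.762 0.059 0.009]
lineS 380 160 [0.659 0.371 0.113]
lineS 360 169 [0.659 0.088 0.21 ]
lineS 280 220 [ 0.479 -0.104  0.092]
lineS 250 241 [ 0.415 -0.176  0.044]
lineS 300 206 [ 0.521 -0.051  0.121]
```

View pics/crop1.png

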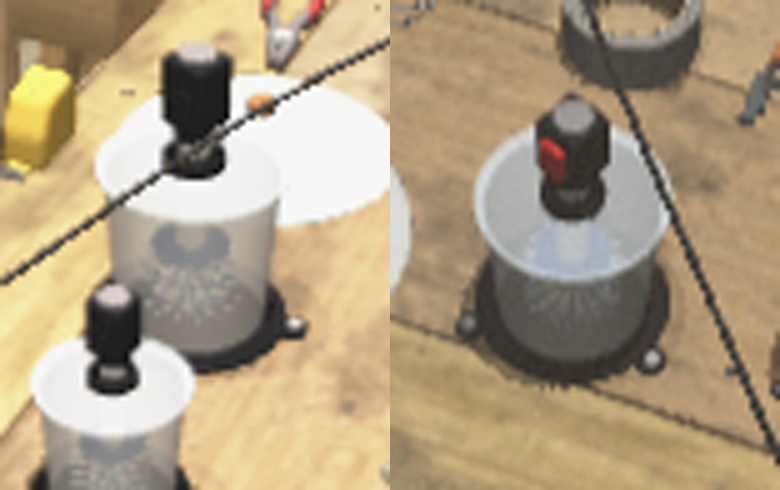

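The crop confirms the larger tub: red button at about top (306,191), facing the top camera. The cable passes just beside the grip. Next I'll fit centre and yaw and triangulate the cable.

```bash
cat > fit.py <<'E'
from h import *
from scipy.optimize import least_squares, minimize
def run(a,b):
    Q=[];R=[];L=[]
    for d in (a,b):
        P=cloud(d); C=d["pixels"].astype(int); ok=d["z_map"]>0
        near=ok&(np.hypot(P[...,0]-.557,P[...,1]-.043)<.04)
        red=near&(C[...,0]>1.8*C[...,1])&(C[...,0]>60)&(P[...,2]>.14); R.append(P[red])
        g=near&(P[...,2]>.155)&(P[...,2]<.192)&~red; Q.append(P[g])
        l=ok&(np.hypot(P[...,0]-.557,P[...,1]-.043)<.075)&(P[...,2]>.108)&(P[...,2]<.12);L.append(P[l])
    for n,S in (("grip",Q),("red",R),("rim",L)):
        for s in S: print(n,len(s),np.median(s,0).round(4) if len(s) else '')
    L=np.vstack(L); r=least_squares(lambda p:np.hypot(L[:,0]-p[0],L[:,1]-p[1])-.061,[.557,.043],loss="soft_l1",f_scale=.002); print("rim centre",r.x.round(4),np.sqrt(np.mean(r.fun**2)).round(4))
    G=np.vstack(Q); Rr=np.vstack(R)
    def cost(p):
        c,s=np.cos(p[2]),np.sin(p[2]); M=np.array([[c,-s],[s,c]])
        x=np.abs((G[:,:2]-p[:2])@M); sd=np.max(x,1)-.017
        y=(Rr[:,:2]-p[:2])@M
        return np.r_[sd,y[:,0]+.0215, np.maximum(np.abs(y[:,1])-.009,0)]
    best=min((least_squares(cost,[*r.x,np.radians(t)],loss="soft_l1",f_scale=.0015) for t in range(-180,180,15)),key=lambda q:q.cost)
    print("grip fit",best.x[:2].round(4),np.degrees(best.x[2]).round(1),best.cost,"med resid",np.median(np.abs(best.fun)).round(4))
if __name__=="__main__":
    a,b=load("scene0"),load("top0"); run(a,b)
    # cable: plane through scene line & plane through top line -> 3D line
    def plane(d,p,q):
        o=d["cam_to_world"][:3,3]; n=np.cross(pt(d,*p,1.)-o,pt(d,*q,1.)-o); n/=np.linalg.norm(n); return n,n@o
    def dark(d,u,v,ax):
        s=d["pixels"][v,u-8:u+9] if ax else d["pixels"][v-8:v+9,u]; k=int(s.astype(int).sum(-1).argmin())-8
        return (u+k,v) if ax else (u,v+k)
    s1,s2=dark(a,360,173,0),dark(a,250,232,0); t1,t2=dark(b,318,165,1),dark(b,353,240,1); print(s1,s2,t1,t2)
    n1,d1=plane(a,s1,s2); n2,d2=plane(b,t1,t2)
    for z in (.12,.15,.18,.21,.24): print(z,np.linalg.solve(np.array([n1[:2],n2[:2]]),[d1-n1[2]*z,d2-n2[2]*z]).round(3))
    print([(u,v,pt(a,u,v).round(3).tolist()) for u in range(290,410,6) for v in [173-8+int(0)+0] if 0])
    P=cloud(a); pts=[]
    for u in range(215,410,4):
        v0=int(round(s1[1]+(u-s1[0])*(s2[1]-s1[1])/(s2[0]-s1[0])))
        w=range(max(v0-3,0),v0+4); v=min(w,key=lambda v:a["pixels"][v,u].sum()); pts.append((u,v,*P[v,u].round(3)))
    print(pts[::3])
E
python3 fit.py
```

```text
grip 162 [0.565  0.0357 0.1725]
grip 93 [0.5485 0.0361 0.1716]
red 0 
red 26 [0.5381 0.0559 0.185 ]
rim 117 [0.5781 0.0104 0.1185]
rim 262 [0.5428 0.0402 0.1185]
rim centre [0.5604 0.0526] 0.017
grip fit [0.5576 0.0503] -12.3 0.0010912603281496565 med resid 0.0015
(360, 169) (250, 240) (316, 165) (360, 240)
0.12 [ 0.51  -0.105]
0.15 [ 0.561 -0.036]
0.18 [0.612 0.033]
0.21 [0.663 0.102]
0.24 [0.714 0.171]
[]
[(215, 265, np.float64(0.107), np.float64(0.014), np.float64(-0.317)), (227, 252, np.float64(0.111), np.float64(0.097), np.float64(-0.311)), (239, 249, np.float64(0.435), np.float64(-0.261), np.float64(0.085)), (251, 240, np.float64(0.416), np.float64(-0.171), np.float64(0.045)), (263, 232, np.float64(0.442), np.float64(-0.143), np.float64(0.063)), (275, 223, np.float64(0.468), np.float64(-0.115), np.float64(0.085)), (287, 215, np.float64(0.494), np.float64(-0.086), np.float64(0.103)), (299, 207, np.float64(0.519), np.float64(-0.054), np.float64(0.119)), (311, 198, np.float64(0.546), np.float64(-0.028), np.float64(0.143)), (323, 195, np.float64(0.562), np.float64(0.032), np.float64(0.124)), (335, 183, np.float64(0.6), np.float64(0.031), np.float64(0.177)), (347, 176, np.float64(0.629), np.float64(0.057), np.float64(0.195)), (359, 170, np.float64(0.657), np.float64(0.087), np.float64(0.207)), (371, 164, np.float64(0.685), np.float64(0.116), np.float64(0.22)), (383, 157, np.float64(0.715), np.float64(0.142), np.float64(0.239)), (395, 149, np.float64(0.709), np.float64(0.373), np.float64(0.167)), (407, 142, np.float64(0.748), np.float64(0.373), np.float64(0.202))]
```

```bash
cat > fit2.py <<'E'
from h import *
from scipy.optimize import least_squares
a,b=load("scene0"),load("top0")
def ray(d,u,v,z):
    o=d["cam_to_world"][:3,3]; r=pt(d,u,v,1.)-o; return (o+r*(z-o[2])/r[2])
print("cap",ray(a,324.0,170,.198).round(4),ray(b,311.6,182.6,.198).round(4))
C=b["pixels"].astype(int); red=(C[...,0]>1.8*C[...,1])&(C[...,0]>50); red[:, :298]=0;red[:,322:]=0;red[:176]=0;red[204:]=0
vv,uu=np.nonzero(red); print("red cen",uu.mean(),vv.mean(),len(uu),uu.min(),uu.max(),vv.min(),vv.max(),ray(b,uu.mean(),vv.mean(),.174).round(4))
# black foot circle (z~0.01) & rim from dark mask, both views: box projections for candidate yaw
def model(p,h=.174):
    c,s=np.cos(p[2]),np.sin(p[2]); X=np.array([c,s,0]);Y=np.array([-s,c,0]);o=np.array([p[0],p[1],h])
    but=[o-X*.022+Y*i*.009+np.array([0,0,j*.015]) for i,j in ((-1,-1),(1,-1),(1,1),(-1,1))]
    box=[o+X*i*.017+Y*j*.017+np.array([0,0,k*.024]) for i in(-1,1) for j in(-1,1) for k in (-1,1)]
    return but,box
def mask(d,pts,S=8):
    m=np.zeros((400*1,640*1),np.uint8); q=np.array([proj(d,x) for x in pts])
    cv2.fillConvexPoly(m,cv2.convexHull(np.round(q*16).astype(np.int32)).reshape(-1,2),255,cv2.LINE_AA,4); return m/255.
def sil(d,u0,u1,v0,v1):
    m=(d["pixels"].astype(int).max(-1)<75); w=np.zeros_like(m); w[v0:v1,u0:u1]=1; return m&w
best=[]
import itertools
Ca=a["pixels"].astype(int)
wa=(slice(165,190),slice(312,338)); wb=(slice(178,203),slice(298,325))
ma=(Ca.mean(-1)<95).astype(float); mb=((C.mean(-1)<95)|red).astype(float)
for x,y,t in itertools.product(np.arange(.545,.570,.002),np.arange(.036,.056,.002),range(-90,90,5)):
    but,box=model((x,y,np.radians(t)))
    e=np.abs(mask(a,box)-ma)[wa].sum()+np.abs(mask(b,box)-mb)[wb].sum()+2*np.abs(mask(b,but)-red)[wb].sum()
    best.append((e,x,y,t))
best.sort(); print(np.round(best[:12],4).tolist())
o=[]
for d,(u,v) in ((a,(304,160)),(b,(292,172))):
    K=8; im=cv2.resize(d["pixels"][v:v+50,u:u+45,::-1],None,fx=K,fy=K,interpolation=cv2.INTER_CUBIC)
    but,box=model((best[0][1],best[0][2],np.radians(best[0][3])))
    for q,c in ((but,(0,255,255)),(box,(0,255,0))):
        for p in q:
            w=proj(d,p); cv2.circle(im,(int((w[0]-u+.5)*K),int((w[1]-v+.5)*K)),3,c,-1)
    o.append(im)
cv2.imwrite("pics/ov.png",np.hstack(o))
E
python3 fit2.py
```

```text
cap [0.5528 0.0586 0.198 ] [0.5624 0.05   0.198 ]
red cen 306.85185185185185 190.8148148148148 27 305 309 188 194 [0.545  0.0583 0.174 ]
[[294.3176, 0.557, 0.044, -75.0], [296.2275, 0.557, 0.046, -75.0], [300.902, 0.557, 0.044, -70.0], [301.0863, 0.557, 0.046, -70.0], [301.5686, 0.555, 0.044, -70.0], [302.0627, 0.557, 0.044, -80.0], [302.098, 0.557, 0.046, -65.0], [302.4392, 0.557, 0.044, -65.0], [302.5451, 0.555, 0.046, -75.0], [302.5725, 0.559, 0.046, -70.0], [302.8118, 0.557, 0.046, -60.0], [303.5686, 0.555, 0.044, -75.0]]
```

View pics/ov.png

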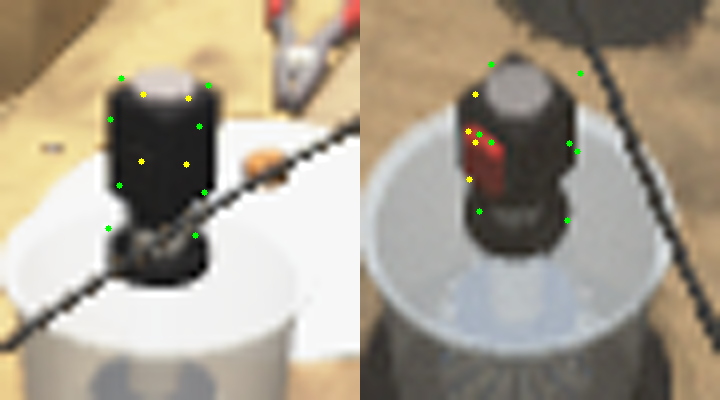

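```bash
cat > fit3.py <<'E'
from h import *
from scipy.optimize import minimize,least_squares
a,b=load("scene0"),load("top0")
C=b["pixels"].astype(float); red=np.clip((C[...,0]-1.2*np.maximum(C[...,1],C[...,2])),0,None)
v0,u0=180,300; W=red[v0:v0+20,u0:u0+14]; print(W.round().astype(int)[4:18]); W=W/np.sort(W.ravel())[-8:].mean()
def rm(cx,cy,t,S=8,du=0,dv=0):
    t=np.radians(t);X=np.array([np.cos(t),np.sin(t),0]);Y=np.array([-X[1],X[0],0]);o=np.array([cx,cy,.174])-X*.022
    q=np.array([proj(b,o+Y*i*.009+np.array([0,0,j*.015])) for i,j in ((-1,-1),(1,-1),(1,1),(-1,1))])+[du,dv]
    m=np.zeros((20*S,14*S),np.uint8); cv2.fillPoly(m,[np.round((q-[u0,v0]+.5)*S*16).astype(np.int32)],255,cv2.LINE_8,4)
    return cv2.GaussianBlur(cv2.resize(m/255.,(14,20),interpolation=cv2.INTER_AREA),(3,3),.4)
D=[]
for d in (a,b):
    P=cloud(d); Cc=d["pixels"].astype(int); k=(d["z_map"]>0)&(np.hypot(P[...,0]-.557,P[...,1]-.045)<.032)&(P[...,2]>.158)&(P[...,2]<.19)
    k&=~((Cc[...,0]>1.5*Cc[...,1])&(Cc[...,0]>45)); D.append(P[k])
G=np.vstack(D)
def dep(t):
    t=np.radians(t);M=np.array([[np.cos(t),-np.sin(t)],[np.sin(t),np.cos(t)]])
    def f(p):
        x=np.abs((G[:,:2]-p[:2])@M)-.017+p[2]; return np.hypot(*np.maximum(x,0).T)+np.minimum(x.max(1),0)-p[2]
    return least_squares(f,[.557,.045,.005],bounds=([.54,.03,0],[.57,.06,.012]),loss="soft_l1",f_scale=.001)
for t in range(-75,16,5):
    f=lambda s:np.sum((rm(.557,.045,t,du=s[0],dv=s[1])-W)**2)
    r=min(((f((i,j)),i,j) for i in np.arange(-2,2.1,.25) for j in np.arange(-3,3.1,.25)))
    q=dep(t); print(t,"red free",np.round(r,2),"fixed",round(f((0,0)),2),"depth",q.x.round(4),round(q.cost*1e4,3))
E
python3 fit3.py
```

```text
[[  0   0   0   0   0   0   0   0   0   0   0   0   0   0]
 [  0   0   0   0   0   0   0   0   0   0   0   0   0   0]
 [  0   0   0   0   0   0   0   0   0   0   0   0   0   0]
 [  0   0   0   0   0  25  25   0   0   0   0   0   0   0]
 [  0   0   0   0   0  99 100  64   0   0   0   0   0   0]
 [  0   0   0   0   0  72  96 107  92   3   0   0   0   0]
 [  0   0   0   0   0  34  52  77 117  95   0   0   0   0]
 [  0   0   0   0   0  35  34  36  76  78   0   0   0   0]
 [  0   0   0   0   0  33  32  34  34  33   0   0   0   0]
 [  0   0   0   0   0  33  33  30  33  32   0   0   0   0]
 [  0   0   0   0   0   0  22  30  33  32   0   0   0   0]
 [  0   0   0   0   0   0   5  16  27  29   0   0   0   0]
 [  0   0   0   0   0   0   0   1  12   9   0   0   0   0]
 [  0   0   0   0   0   0   0   0   0   0   0   0   0   0]]
-75 red free [9.   2.   1.75] fixed 9.87 depth [0.5554 0.0504 0.012 ] 2.767
-70 red free [10.31  1.25  0.5 ] fixed 11.25 depth [0.5553 0.0505 0.012 ] 2.851
-65 red free [11.17  1.25  1.  ] fixed 11.76 depth [0.5553 0.0506 0.012 ] 2.857
-60 red free [9.06 2.   0.25] fixed 1
[... 524 characters left out ...]
 free [ 4.77 -0.25 -2.5 ] fixed 17.15 depth [0.5556 0.0506 0.0092] 1.477
-20 red free [ 5.22 -0.5  -2.75] fixed 20.32 depth [0.5555 0.0506 0.0087] 1.44
-15 red free [ 6.31 -1.25 -3.  ] fixed 25.21 depth [0.5556 0.0507 0.0085] 1.519
-10 red free [ 7.2  -1.25 -3.  ] fixed 26.56 depth [0.5557 0.0506 0.0094] 1.718
-5 red free [ 8.83 -2.   -3.  ] fixed 30.77 depth [0.5557 0.0503 0.0112] 1.962
0 red free [12.94 -2.   -3.  ] fixed 34.22 depth [0.5556 0.0502 0.012 ] 2.179
5 red free [17.12 -2.   -3.  ] fixed 37.5 depth [0.5559 0.0507 0.    ] 2.925
10 red free [20.44 -2.   -3.  ] fixed 38.3 depth [0.5555 0.0503 0.012 ] 2.61
15 red free [25.84  2.    3.  ] fixed 37.8 depth [0.5554 0.0504 0.012 ] 2.767
```

The crop shows the grip's faces and the button on its upper-left side. The fits agree: centre ≈ (0.556, 0.050), yaw ≈ -22°, grip top about 0.20 m, reach 0.56 m. The cable runs about 45 mm from the grip's axis at z ≈ 0.17. The y-grip clears it. For the x-grip I must offset the open hand towards -x. Next: check IK and go to above the grip.

```bash
cat > c.py <<'E'
from rig import *
import numpy as np
C=np.array([.5556,.0505]); T=-22.
X=np.array([np.cos(np.radians(T)),np.sin(np.radians(T))]); Y=np.array([-X[1],X[0]])
def P(x,y,z): return [*(C+x*X+y*Y),z]
def st(m=""):
    s=read_state(); f=s["wrist_force"]; e=np.array(s["ee_pos"][:2])-C
    print(m,"t%.2f"%s["t"],"tub xyz",np.round([e@X,e@Y,s["ee_pos"][2]],4),"F tub",np.round([f[:2]@X,f[:2]@Y,f[2]],1),"M",np.round(s["moment"],2),"w %.4f g %.1f"%(s["width"],s["grasp_force"])); return s
E
python3 - <<'E'
from c import *
from h import load,pt,cloud
a=load("scene0");print("whisk",pt(a,335,110).round(3),pt(a,340,75).round(3))
for yaw in (158,-22,68,-112):
    for z in (.174,.30,.34):
        q=solve_ik(P(0,0,z),[180,0,yaw]); print(yaw,z,None if q is None else np.round(q,0))
goto(P(0,0,.30),[180,0,158]); st("above")
import cv2
for n in ("scene","top"):
    d=get_image(n); np.savez(n+"1.npz",**d)
a,b=load("scene1"),load("top1")
cv2.imwrite("pics/above.png",np.hstack([cv2.resize(d["pixels"][v:v+120,u:u+98,::-1],(390,480)) for d,u,v in ((a,275,110),(b,262,110))]))
E
```

```text
whisk [0.51  0.259 0.321] [0.471 0.407 0.399]
158 0.174 [-24.  21.  18. 109.  -8.  51.  66.]
158 0.3 [-28.  14.  23. 101.  -6.  66.  64.]
158 0.34 [-30.  12.  24.  98.  -5.  71.  64.]
-22 0.174 [-55.  34.  64. 111. -36.  58. -86.]
-22 0.3 [-58.  22.  64. 103. -21.  69. -99.]
-22 0.34 [ -59.   19.   64.   99.  -18.   73. -102.]
68 0.174 [-34.  22.  31. 110. -15.  51. -17.]
68 0.3 [-37.  15.  33. 102.  -9.  66. -23.]
68 0.34 [-37.  13.  34.  99.  -8.  71. -24.]
-112 0.174 [ -9.  21.  -0. 109.   0.  51. 148.]
-112 0.3 [-15.  13.   7. 101.  -2.  66. 150.]
-112 0.34 [-17.  12.   9.  97.  -2.  71. 150.]
above t2.47 tub xyz [-0.0005  0.0012  0.2998] F tub [-0.8  0.4 -0.6] M [ 0.02 -0.01 -0.02] w 0.0851 g 0.0
```

View pics/above.png

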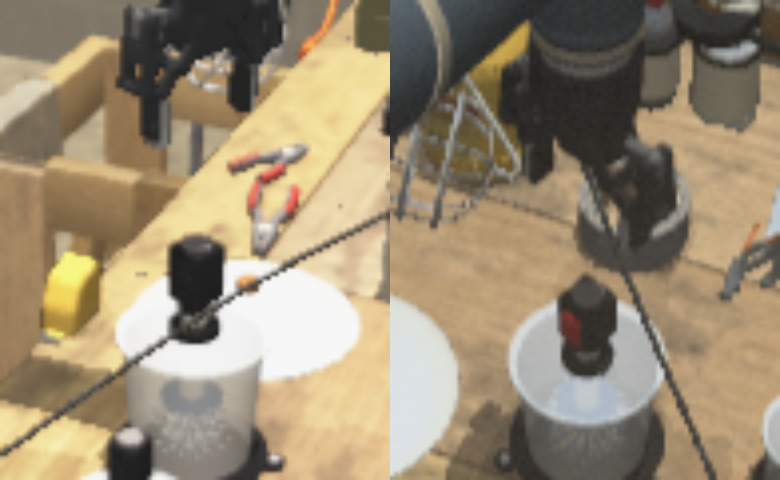

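The hand is above the grip (top crop about 590,150), with the cable and bystanders undisturbed. Now I'll descend with a guard and take the y-grip.

Run:
```python
from c import *
line_to(P(0,0,.215),rate=.12)
print("hit",line_to(P(0,0,.176),rate=.06,guard=5)); st("down")
close(20); st("closed20")
```

```text
hit False
down t4.22 tub xyz [2.000e-04 1.000e-04 1.761e-01] F tub [-0.1  0.7  0.5] M [ 0.05 -0.    0.03] w 0.0856 g 0.0
closed20 t4.74 tub xyz [1.000e-04 1.000e-04 1.763e-01] F tub [ 0.8 -0.7  1.5] M [-0.02  0.1   0.25] w 0.0339 g 23.5
```

Width is 33.9 mm, with almost no side force, so yaw and y centre are right. Now the rinse.

Run:
```python
from c import *
close(50); st("closed50")
z0=read_state()["ee_pos"][2]
for i in range(2):
    print(line_to(P(0,0,z0+.045),rate=.09), line_to(P(0,0,z0+.062),rate=.03,guard=14)); st("up")
    hold(.1)
    print(line_to(P(0,0,z0+.006),rate=.09), line_to(P(0,0,z0-.010),rate=.03,guard=14)); st("dn")
    hold(.1)
```

```text
closed50 t4.96 tub xyz [1.000e-04 1.000e-04 1.764e-01] F tub [-1.6 -0.5  4.2] M [-0.02  0.21  0.34] w 0.0335 g 51.3
False True
up t6.02 tub xyz [-0.000e+00  1.000e-04  2.295e-01] F tub [ 3.1  2.  -4.6] M [ 0.05 -0.77  0.35] w 0.0337 g 56.3
False True
dn t7.14 tub xyz [1.000e-04 1.000e-04 1.763e-01] F tub [-2.  -1.6  6.5] M [0.   0.34 0.25] w 0.0334 g 56.7
False True
up t8.32 tub xyz [0.000e+00 1.000e-04 2.296e-01] F tub [ 3.3  1.  -3.8] M [ 0.15 -0.8   0.19] w 0.0338 g 56.6
False True
dn t9.44 tub xyz [1.000e-04 1.000e-04 1.763e-01] F tub [-2.2 -1.1  6.5] M [0.08 0.4  0.11] w 0.0334 g 57.3
```

Both rinse strokes ran stop to stop (53 mm of TCP travel). Now I'll release, turn to the x-grip and come down offset towards -x so the +x finger stays clear of the cable.

Run:
```python
from c import *
gripper_open(); line_to(P(0,0,.26),rate=.15); st("released")
goto(P(-.020,0,.27),[180,0,68]); st("turned")
print(line_to(P(-.020,0,.215),rate=.1,guard=5), line_to(P(-.020,0,.180),rate=.06,guard=4)); st("down")
from h import load; import cv2
for n in ("scene","top"):
    d=get_image(n); np.savez(n+"2.npz",**d)
a,b=load("scene2"),load("top2")
cv2.imwrite("pics/x.png",np.hstack([cv2.resize(d["pixels"][v:v+90,u:u+73,::-1],(390,480)) for d,u,v in ((a,290,140),(b,275,150))]))
```

```text
released t10.82 tub xyz [-6.000e-04 -2.000e-04  2.592e-01] F tub [-1.1 -0.9 -0.2] M [ 0.08  0.04 -0.05] w 0.0852 g 0.0
turned t12.18 tub xyz [-2.020e-02 -1.000e-04  2.695e-01] F tub [0.6 0.6 0.4] M [-0.04 -0.05  0.07] w 0.0855 g 0.0
False False
down t13.61 tub xyz [-0.0198  0.      0.18  ] F tub [-0.  -0.2  0.3] M [ 0.03 -0.02 -0.01] w 0.0856 g 0.0
```

View pics/x.png

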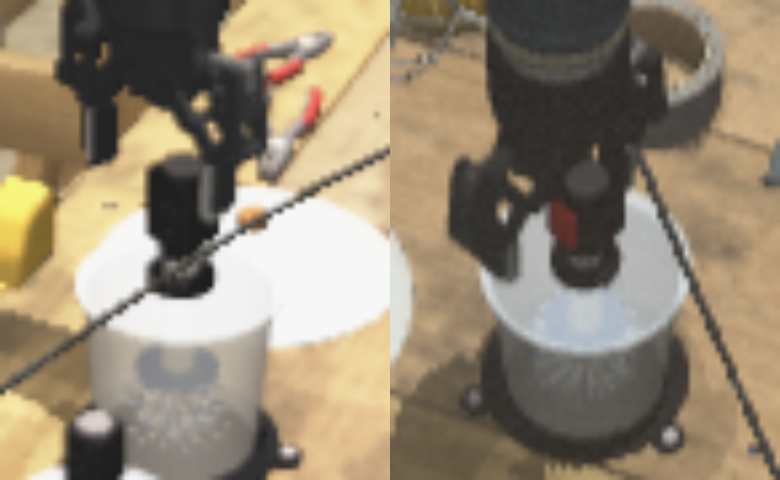

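The fingers straddle the grip with the +x finger beside its plain face (scene crop about 215,185). The cable looks undisturbed and the wrist force is about zero. Now I'll close lightly and slide to centre.

Run:
```python
from c import *
close(20); st("close20")
for x in (-.016,-.012,-.008,-.004,-.001):
    line_to(P(x,0,.178),rate=.02); s=st("slide")
    f=np.array(s["wrist_force"])
    if np.linalg.norm(f)>50: break
```

```text
close20 t14.23 tub xyz [-0.0013  0.0005  0.1879] F tub [33.9 -0.7  2.6] M [-2.62 -6.15  0.15] w 0.0368 g 20.6
slide t14.61 tub xyz [0.0004 0.0006 0.1875] F tub [20.6 -3.  21.3] M [-2.29 -3.84  0.15] w 0.0345 g 18.3
slide t14.96 tub xyz [0.0007 0.0007 0.1867] F tub [13.6 -3.3 25.3] M [-1.61 -2.21  0.2 ] w 0.0344 g 18.5
slide t15.31 tub xyz [0.001  0.0009 0.1853] F tub [ 7.  -2.6 25. ] M [-0.92 -1.01  0.26] w 0.0342 g 18.3
slide t15.66 tub xyz [0.0013 0.001  0.1839] F tub [ 0.9 -2.5 26. ] M [-0.32  0.32  0.25] w 0.0342 g 18.0
slide t15.96 tub xyz [0.0014 0.0011 0.1829] F tub [-4.  -2.  25.5] M [0.15 1.31 0.32] w 0.0340 g 17.9
```

The button is flush (34.0 mm) and the hand is centred. I'll relieve the downward push, firm the grip and check the tilt.

Run:
```python
from c import *
line_to(P(-.002,0,.183),rate=.02); st("relax")
close(45); s=st("45"); print(s["tool_rot"])
```

```text
relax t16.37 tub xyz [0.0011 0.001  0.1846] F tub [7.1 1.2 0.7] M [-0.03 -1.16  0.31] w 0.0339 g 20.8
45 t16.58 tub xyz [0.0011 0.001  0.1845] F tub [7.6 1.2 0.5] M [-0.01 -1.24  0.47] w 0.0338 g 49.1
[ 1.79564663e+02 -1.31306757e-01  6.80868671e+01]
```

Run:
```python
from c import *
z0=.1845
for dz in (.025,.055,.075,.103):
    print(line_to(P(0,0,z0+dz),rate=.05,guard=25)); st("pull %.3f"%dz)
print(line_to(P(0,0,z0+.124),rate=.02,guard=12)); st("top"); hold(.3); st("held")
```

```text
False
pull 0.025 t17.27 tub xyz [0.0012 0.0009 0.2102] F tub [5.3 2.9 0.7] M [ 0.21 -1.3   0.54] w 0.0335 g 49.0
False
pull 0.055 t18.02 tub xyz [0.0012 0.0009 0.2401] F tub [ 4.6  3.3 -0. ] M [ 0.25 -1.27  0.55] w 0.0337 g 49.0
False
pull 0.075 t18.57 tub xyz [0.0011 0.0009 0.2594] F tub [ 6.8  3.7 -3.8] M [ 0.24 -1.69  0.51] w 0.0337 g 48.7
False
pull 0.103 t19.27 tub xyz [0.0011 0.0009 0.2873] F tub [ 7.7  4.3 -3.5] M [ 0.23 -1.76  0.52] w 0.0333 g 48.7
True
top t19.87 tub xyz [0.0012 0.001  0.295 ] F tub [ 4.2  1.2 -3. ] M [ 0.14 -0.8   0.42] w 0.0336 g 50.2
held t20.17 tub xyz [0.0013 0.001  0.2953] F tub [ 2.9 -0.8 -4.8] M [ 0.1  -0.47  0.42] w 0.0334 g 50.1
```

Run:
```python
from c import *
for z in (.297,.299,.301):
    line_to(P(.0005,0,z),rate=.02); s=st("pre")
    if s["wrist_force"][2]<-13: break
hold(.5); st("held")
from h import load; import cv2
for n in ("scene","top"):
    d=get_image(n); np.savez(n+"3.npz",**d)
a,b=load("scene3"),load("top3")
cv2.imwrite("pics/end.png",np.hstack([cv2.resize(d["pixels"][v:v+120,u:u+98,::-1],(390,480)) for d,u,v in ((a,275,130),(b,262,120))]))
```

```text
pre t20.43 tub xyz [0.0009 0.0009 0.2956] F tub [  8.4   3.7 -14.3] M [ 0.4 -1.8  0.4] w 0.0335 g 49.2
held t20.93 tub xyz [0.0009 0.0009 0.2956] F tub [  8.5   3.5 -14.2] M [ 0.34 -1.76  0.35] w 0.0338 g 49.2
```

View pics/end.png

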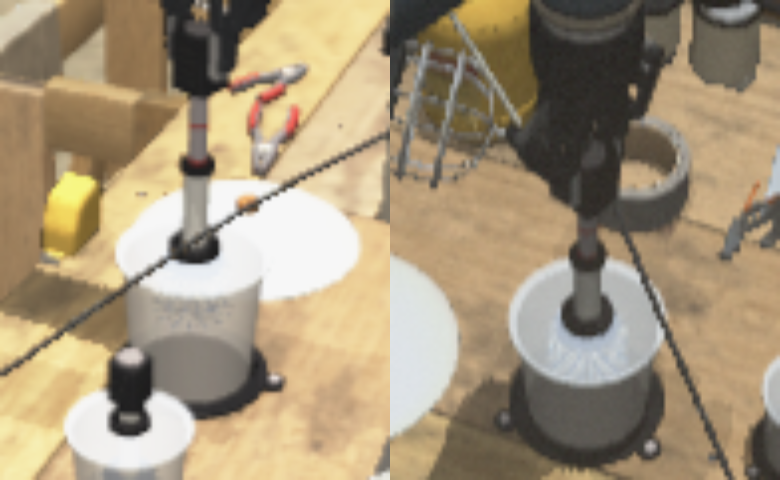

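The end view shows the brush against the lid and the inner rod drawn out beyond its first red mark (scene crop about 198,127). The stop takes 14 N of steady pull without slipping, and the neighbouring things stand unchanged.

```bash
python3 -c "
from rig import *
print(hand_in())"
```

```text
the job is handed in; nothing more can be done
None
```

I handed the job in at about 21 s: the brush was rinsed twice from stop to stop, the handle was drawn to its second stop with the brush against the lid, and the arm still holds the grip there. No verdict came back.

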